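# Register the bar in the welding jig and hold the guard open

## Task

With the smoked guard still shut, push the brass bar home in the welding jig so that its long side lies flat along the side fence and its far end touches the end stop. Then lift the guard and hold it 40 degrees open (give or take five), so the welder can look at the joint; it falls shut if let go, so finish while still holding it there, with the bar still home against both stops. Leave the cup, the jar and the weight beside the jig where they are.

Things in the scene. Friction and masses are not known exactly. Their poses are not given: they have to be found in the camera images.
- jig: Fixed welding jig, an aluminium plate 320 x 200 x 12 mm on the table. Its frame: z up, +x lengthwise from the open loading end (nearest the robot) to the guard end; underside at z = 0, top at z = 12 mm; plate x -200 to 120, y -100 to 100 mm. Guard housing: white walls 8 mm thick, 62 mm high, at y = +-89 mm (x -40 to 112) and across the back (x = 112); front open.
- fence_face (a point): Middle of the side fence's face at the plate's top: (-50, 30, 12) mm in the jig's frame. The fence is a dark steel strip, x -100 to 0, y 30 to 44 mm, top at z = 22 mm; its face looks to the jig's -y. Mostly in front of the guard.
- stop_face (a point): Point of the end stop's face at the plate's top: (20, 20, 12) mm in the jig's frame. The stop is a dark steel block under the guard, x 20 to 34, y -10 to 40 mm, top at z = 24 mm; its face looks to the jig's -x.
- bar: Loose brass bar 160 x 20 x 16 mm, 0.43 kg or so, flat on the plate (sliding it takes 2 to 7 N); origin at the centre of its underside, x along its length. At first a little skewed, short of the stop and on the fence's -y side, far end under the guard, more than half sticking out. Home, its centre is at (-60, 20, 12) mm in the jig's frame, parallel to the jig's x, near end at x = -140 mm.
- guard (a joint): Opening angle of the smoked guard in rad: 0 = shut (level), growing as its front edge (towards the loading end) is lifted; 40 degrees = 0.70; ends at 1.5. A spring and its weight (0.3 kg) shut it from 40 degrees and more; holding it there takes about 4 N at the handle.
- guard_handle (a point): Centre of the guard's handle: round steel bar 10 mm thick, 90 mm long along the jig's y, on two end posts, centre line 35 mm above the smoked panel, so it can turn between upright fingers. Moves with the guard: (-15, 0, 102.5) mm in the jig's frame when shut, (39, 0, 170) when 40 degrees open.
- guard_hinge (a point): Centre of the guard's hinge line, along the jig's y: (105, 0, 62.5) mm in the jig's frame. The guard's panel, 186 mm wide and 5 mm thick, runs from here 150 mm forward (to x = -45 mm when shut, 30 mm in front of the handle), with a front lip down to z = 45 mm: a mouth 33 mm high above the plate.
- cup: Loose black plastic cup, 68 mm across, 85 mm tall, beside the jig; bystander. Origin at the centre of its underside.
- jar: Loose glass jar with white cap, 52 mm across, 60 mm tall; bystander. Origin at the centre of its underside.
- weight: Loose steel knobbed weight, 56 mm across, 54 mm tall; bystander. Origin at the centre of its underside.
Things that resemble listed ones, but are neither listed nor needed, are in the scene too. There is more than one size of the bar; the job needs the largest.

How it is judged (in metres and radians):
On the way, in this order (a step that is already met when the one before it is completed fails the run):
1. the bar lies home against fence and end stop, with the guard shut (x of bar in the frame of jig between -0.063 and -0.057 m and y of bar in the frame of jig between 0.017 and 0.023 m and z of bar in the frame of jig between 0.009 and 0.015 m and angle between the x axis of bar and the x axis of jig, either way round below 0.035 rad and angle between bar's own z axis and vertical below 0.06 rad and value of joint guard below 0.06 rad), for 0.2 s.
2. the fingers hold the guard 40 degrees open (value of joint guard between 0.611 and 0.785 rad and contact force between the fingers and jig above 0.5 N), for 0.3 s.
At the end, for the whole second after the job is handed in: The fingers hold the guard at 35 to 45 degrees (0.611 to 0.785 rad), still, and press on it with more than 0.5 N; the bar lies flat on the plate within 3 mm of both stops and within 2 degrees of the fence's line; cup, jar and weight do not touch the jig and stand where they were (all of step 2 and velocity of joint guard between -0.1 and 0.1 rad/s and linear speed of bar below 0.02 m/s and x of bar in the frame of jig between -0.063 and -0.057 m and y of bar in the frame of jig between 0.017 and 0.023 m and z of bar in the frame of jig between 0.009 and 0.015 m and angle between the x axis of bar and the x axis of jig, either way round below 0.035 rad and angle between bar's own z axis and vertical below 0.06 rad and contact force between jig and cup below 0.1 N and contact force between jig and jar below 0.1 N and contact force between jig and weight below 0.1 N); the arm keeps its last pose, push and grip.
It fails at once if the cup was moved by more than 20 mm or tipped over (distance of cup from where it was at the start of the episode above 0.02 m or angle between cup's own z axis and vertical above 0.3 rad).
It fails at once if the jar was moved by more than 20 mm or tipped over (distance of jar from where it was at the start of the episode above 0.02 m or angle between jar's own z axis and vertical above 0.3 rad).
It fails at once if the weight was moved by more than 20 mm or tipped over (distance of weight from where it was at the start of the episode above 0.02 m or angle between weight's own z axis and vertical above 0.3 rad).
It also fails if it takes over 64 s, if anything falls off the work surface, if the arm or the gripper's body presses on something with over 40 N, if the wrist force passes 120 N, or if a joint passes its speed limit or range.

## Robot

A 6-joint arm with a two-finger parallel gripper is mounted at the origin on the work surface. World frame = base frame: x ahead of the robot, y to its left, z up, the work surface at z = 0. Lengths are in m, angles in degrees, forces in N, time in s.
With the tool pointing down it reaches from about 0.4 to 0.825 m from the base axis. Payload 7 kg.
Tool frame: the origin (TCP) lies on the centre line of the jaws, within the pads' length; the fingertips stand 19 mm ahead of it and the grasp point (between the pads) is the TCP; z points along the fingers, y is the line along which they close (so a half turn about z gives the same grasp; the last joint's range is limited). The gripper opens to 88 mm and grips with 3 to 60 N. Pads are 19 mm wide; open, the fingers measure 130 mm over their backs; the gripper's body (78 mm by 193 mm) begins 47 mm behind the grasp point.
Start: joints at [89.502, 20.546, 0.682, 0, -70.136, -16.507], TCP at [0.197, 0.645, 0.213] pointing down, gripper open.
Joint ranges: [-176.03, 176.03], [-82.01, 121.73], [-58.28, 71.71], [-173.87, 95.51], [-174.79, -0.11], [-173.66, 173.66]. Speed limits (degrees/s): [136.94, 136.94, 172.46, 180, 180, 180].

## Interface

Orientations are given as [roll, pitch, yaw] about the fixed x, y, z axes, in that order (R = Rz(yaw) Ry(pitch) Rx(roll)).
In Python, from plant import get_state, capture, close_job gives the robot as it stands.
- The arm moves only by the tool apply_moves, never from a script. Its argument "targets" is a list of rows, each a list of 7 numbers: the opening, from 0 (shut) to 1 (fully open), then the shift along the tool's x, y, z normalised to -1 to 1, where 1 is 1000 mm, then the turn, a rotation vector about the tool's x, y, z normalised to -1 to 1, where 1 is 90 degrees. In form: [[claw, tx, ty, tz, ax, ay, az], ...]. A call has 1 to 20 rows; each row shifts and turns the commanded pose from where the row before left it, along the tool's axes as they then stand; what a row does not reach is not made up. A row lasts 1/12 s, in which the tool goes at most 41.7 mm and 7.16 degrees, less where a joint would pass 70% of its speed; a pose out of reach is approached as far as the arm can. A call with a number of a shift or a turn outside -1 to 1 is refused whole. A call with a gripper value outside its range is refused whole. The fingers move at their own pace and stop on an object; "newtons" is the grip in N (left out, the last holds). Time passes only in rows, so rows that do not move let the fingers close. It gives the time, the measured TCP pose, the force, the opening and the grip force at its end, in the units of the state.
- get_state(): the state, without advancing time (a new reading comes with each control period).
- capture(name): name is "scene" or "top"; returns a dict with "frame" (420x560x3 uint8, red, green, blue), "range_z" (420x560 float32, m along the optical axis (not along the pixel's ray), 0 where there is no reading), "camera_matrix" (3x3 intrinsics, pixels), "T" (4x4, takes a point from camera to world coordinates). Camera axes: x right, y down, z forward; pixel columns grow to the right and rows downward; lengths in m; the calibration is good to about 2 mm. A picture is of the moment at which its call begins.
- close_job(): hands the job in; it is judged then, once.
The state is a dict: "time_s": time; "joints": joint angles; "qd": joint speeds; "joint_torque": joint torques, N m; "tcp_pos": TCP position; "eef_rot": TCP orientation; "contact_force": force on the tool from outside, world axes, zero at the start; "moment": the same for the moment, N m; "gripper_width": finger opening in m; "gripper_force": force on a finger pad.
Only numpy, scipy, OpenCV 4.12 (cv2) and the standard library are available. Lean on these libraries where they do the work, as an engineer would, in place of code of your own. Each camera call takes 0.05 s, during which the arm holds its last target. There are 200 camera calls.

## Working session

There is one attempt and no reset: what is moved stays moved. The work goes in short steps, Python scripts to look and compute and a tool call to move; the robot and the scene stay as the last step left them, time stands still between calls to the robot, and variables do not carry over. Pictures are saved under pics/ and viewed, at most 10 in all, crops included, and the job is handed in when it is done.

Besides the shell and the picture viewer there is one more tool, called after "Request:" as name([rows], argument=value, ...), one row to a line, values as JSON. apply_moves: Moves the arm, as the interface text tells. Scaled input: -1 to 1 covers 1000 mm each way for a shift and 90 degrees each way for a turn. Its arguments: {"type":"object","properties":{"targets":{"type":"array","items":{"type":"array","items":{"type":"number"}}},"newtons":{"type":"number"}},"required":["targets"]}

```bash
mkdir -p pics
cat > h.py <<'E'
import numpy as np, cv2
from scipy.spatial.transform import Rotation as R
from plant import get_state, capture, close_job
def cloud(c):
    z=c['range_z'];K=c['camera_matrix'];v,u=np.mgrid[:z.shape[0],:z.shape[1]]
    P=np.stack([(u-K[0,2])/K[0,0]*z,(v-K[1,2])/K[1,1]*z,z],-1)
    P=P@c['T'][:3,:3].T+c['T'][:3,3]; P[z<=0]=np.nan
    return P
E
python3 - <<'E'
from h import *
for n in('scene','top'):
    c=capture(n);np.savez(''+n+'.npz',**c)
    cv2.imwrite(f'pics/{n}0.png',c['frame'][:,:,::-1])
    print(n,c['T'].round(3).tolist(),c['camera_matrix'].round(1).tolist())
print(get_state())
E
```

```text
scene [[0.223, 0.7, -0.679, 1.297], [0.975, -0.144, 0.171, -0.162], [0.022, -0.7, -0.714, 0.79], [0.0, 0.0, 0.0, 1.0]] [[419.3, 0.0, 276.5], [0.0, 419.3, 211.1], [0.0, 0.0, 1.0]]
top [[-0.003, -0.982, 0.189, 0.398], [-1.0, -0.001, -0.022, 0.009], [0.022, -0.189, -0.982, 1.097], [0.0, 0.0, 0.0, 1.0]] [[433.9, 0.0, 280.4], [0.0, 433.9, 211.7], [0.0, 0.0, 1.0]]
{'time_s': 0.1, 'joints': array([ 8.95028657e+01,  2.05883687e+01,  6.40228372e-01, -1.92415452e-02,
       -7.01353235e+01, -1.65070640e+01]), 'qd': array([ 0.00905499, -0.0961296 ,  0.20669101, -0.00717327,  0.03253854,
        0.07761177]), 'joint_torque': array([-3.33670185e-03, -5.84165311e+01,  2.93753082e+01,  7.01569766e+00,
        1.01664191e-02, -5.20884669e-05]), 'tcp_pos': array([0.19728075, 0.64505927, 0.2126091 ]), 'eef_rot': array([ 1.79914836e+02, -6.37353213e-03, -1.70107450e+01]), 'contact_force': array([-0.33688689, -0.1267636 ,  0.19616146]), 'moment': array([ 0.03208195, -0.00866534,  0.01198293]), 'gripper_force': 0.0, 'gripper_width': 0.08745133089178328}
```

View pics/top0.png

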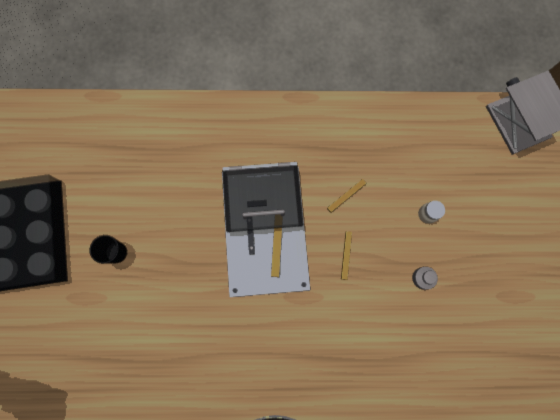

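View pics/scene0.png

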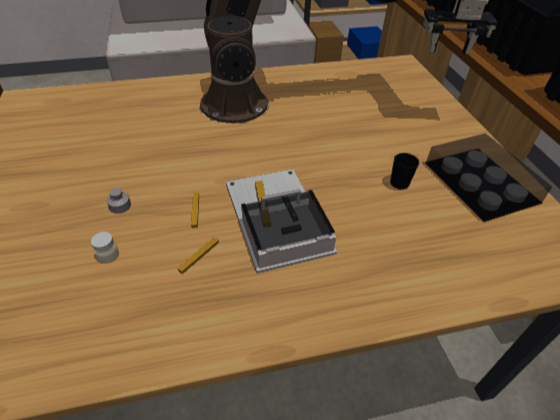

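The top view shows the jig with its loading end at the bottom: near corners at (229,296) and (309,290), the fence at (251,236), the bar at (277,250) and the handle at (263,213). The cup (107,250), jar (433,211) and weight (427,278) are well clear. The scene view agrees. The two bars on the table, at (347,195) and (347,255), are decoys.

Run:
```python
from h import *
c=dict(np.load('top.npz'));K=c['camera_matrix'];T=c['T']
P=cloud(c);f=c['frame'].astype(int)
def onplane(uv,z):
    uv=np.atleast_2d(uv).astype(float)
    d=np.c_[(uv[:,0]-K[0,2])/K[0,0],(uv[:,1]-K[1,2])/K[1,1],np.ones(len(uv))]@T[:3,:3].T
    return T[:3,3]+d*((z-T[2,3])/d[:,2])[:,None]
hsv=cv2.cvtColor(c['frame'],cv2.COLOR_RGB2HSV)
for n,(u,v) in dict(plate=(260,280),table=(200,260),bar=(277,260),fence=(251,236),handle=(263,213),panel=(240,190)).items(): print(n,P[v,u].round(4),f[v,u],hsv[v,u])
# white plate mask in loading part, any object there filled: edges per row
roi=np.zeros(hsv.shape[:2],bool);roi[236:300,215:320]=True
w=(hsv[...,1]<60)&(hsv[...,2]>110)&roi
L=[];Rr=[]
for v in range(240,288):
    us=np.where(w[v])[0]
    if len(us): L.append((us[0]-.5,v));Rr.append((us[-1]+.5,v))
B=[(u,np.where(w[:,u])[0][-1]+.5) for u in range(233,305)]
def line(p):
    q=onplane(p,.012)[:,:2]; vx,vy,x,y=cv2.fitLine(q.astype(np.float32),cv2.DIST_HUBER,0,.001,.001).ravel(); return np.array([vx,vy]),np.array([x,y])
l,r,b=line(L),line(Rr),line(B)
for n,q in zip('LRB',(l,r,b)): print(n,q, np.degrees(np.arctan2(q[0][1],q[0][0])))
n=np.array([-l[0][1],l[0][0]]);print('width',(r[1]-l[1])@n)
def X(a,b): 
    s=np.linalg.solve(np.c_[a[0],-b[0]],b[1]-a[1]);return a[1]+s[0]*a[0]
print('corners',X(l,b),X(r,b))
# brass
m=(hsv[...,0]>15)&(hsv[...,0]<32)&(hsv[...,1]>130)&roi
m[:, :262]=0;m[:,292:]=0
k,lab,st,ce=cv2.connectedComponentsWithStats(m.astype(np.uint8));i=1+np.argmax(st[1:,4]);print('bar comp',st[i])
vv,uu=np.where(lab==i);q=onplane(np.c_[uu,vv],.028)
print('bar rect',cv2.minAreaRect((q[:,:2]*1000).astype(np.float32)),np.nanmedian(P[lab==i],0))
np.save('barpix.npy',q)
crop=c['frame'][150:310,205:325,::-1];cv2.imwrite('pics/crop0.png',cv2.resize(crop,None,fx=3.7,fy=3.7,interpolation=cv2.INTER_CUBIC))
```

```text
plate [0.4357 0.0355 0.0097] [158 161 171] [113  19 171]
table [0.4859 0.1863 0.0013] [155 123  88] [ 16 110 155]
bar [ 0.4837 -0.0064  0.0258] [155 129  68] [ 21 143 155]
fence [0.544  0.0583 0.0198] [58 59 63] [114  20  63]
handle [0.5854 0.027  0.1101] [126 122 123] [173   8 126]
panel [0.6508 0.0841 0.0659] [67 68 68] [90  4 68]
L (array([0.996815  , 0.07974818], dtype=float32), array([0.4765028 , 0.11815616], dtype=float32)) 4.5740914
R (array([0.9968242 , 0.07963346], dtype=float32), array([ 0.4761523 , -0.08272944], dtype=float32)) 4.5674973
B (array([ 0.07996876, -0.9967974 ], dtype=float32), array([0.40221506, 0.01430569], dtype=float32)) -85.41322
width -0.20021783
corners [0.3944105  0.11158852] [ 0.41042104 -0.08798052]
bar comp [272 236   9  40 257]
bar rect ((494.9578552246094, -3.8974857330322266), (15.639374732971191, 96.8916244506836), 86.42035675048828) [ 0.49560979 -0.00394196  0.02800494]
```

View pics/crop0.png

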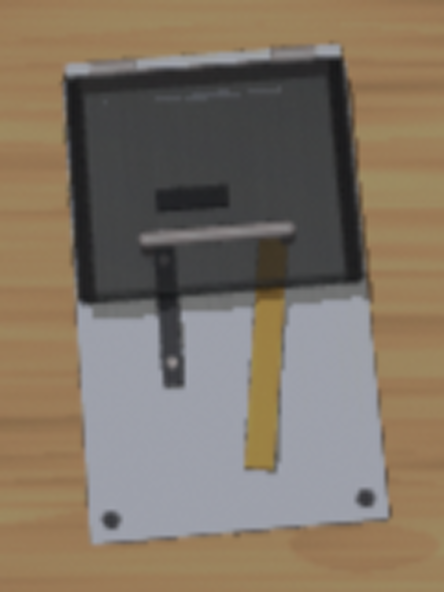

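Request:
apply_moves([
  [1,0.0221,0.0271,0,0,0,0],
  [1,0.0221,0.0271,0,0,0,0],
  [1,0.0221,0.0271,0,0,0,0],
  [1,0.0221,0.0271,0,0,0,0],
  [1,0.0221,0.0271,0,0,0,0],
  [1,0.0221,0.0271,0,0,0,0],
  [1,0.0221,0.0271,0,0,0,0],
  [1,0.0221,0.0271,0,0,0,0],
  [1,0.0221,0.0271,0,0,0,0],
  [1,0.0221,0.0271,0,0,0,0],
  [1,0.0221,0.0271,0,0,0,0],
  [1,0.0221,0.0271,0,0,0,0],
  [1,0.0221,0.0271,0,0,0,0],
  [1,0.0221,0.0271,0,0,0,0],
  [1,0.0221,0.0271,0,0,0,0],
  [1,0.0221,0.0271,0,0,0,0],
  [1,0.0221,0.0271,0,0,0,0],
  [1,0.0221,0.0271,0,0,0,0],
  [1,0.0221,0.0271,0,0,0,0],
  [1,0.0221,0.0271,0,0,0,0],
], newtons=20)

```text
time_s: 1.77
tcp_pos: [0.4617, -0.0039, 0.2135]
eef_rot: [-180.0, -0.0, -17.0]
contact_force: [1.1, 1.0, -0.2]
gripper_width: 0.0876
gripper_force: 0.0
```

Request:
apply_moves([
  [0.6,0,0,0,0,0,-0.0745],
  [0.6,0,0,0,0,0,-0.0745],
  [0.6,0,0,0.02,0,0,0],
  [0.6,0,0,0.02,0,0,0],
  [0.6,0,0,0.02,0,0,0],
  [0.6,0,0,0.02,0,0,0],
  [0.6,0,0,0,0,0,0],
  [0.6,0,0,0,0,0,0],
])

```text
time_s: 2.43
tcp_pos: [0.4609, -0.0025, 0.133]
eef_rot: [179.9, 0.1, -3.6]
contact_force: [0.4, -0.1, 0.2]
gripper_width: 0.0532
gripper_force: 0.0
```

Request:
apply_moves([
  [0.6,0,0,0.02,0,0,0],
  [0.6,0,0,0.02,0,0,0],
  [0.6,0,0,0.02,0,0,0],
  [0.6,0,0,0.02,0,0,0],
  [0.6,0,0,0.01,0,0,0],
  [0.6,0,0,0.007,0,0,0],
  [0.6,0,0,0,0,0,0],
  [0.6,0,0,0,0,0,0],
])

```text
time_s: 3.1
tcp_pos: [0.4624, -0.0018, 0.0373]
eef_rot: [-180.0, -0.1, -3.6]
contact_force: [-0.7, -1.1, 0.7]
gripper_width: 0.0525
gripper_force: 0.0
```

Run:
```python
from h import *
s=get_state();print(s['tcp_pos'],s['contact_force'],s['joints'].round(1))
c=capture('scene');print(c['frame'].shape)
cv2.imwrite('pics/s1.png',cv2.resize(c['frame'][60:300,150:420,::-1],None,fx=2.4,fy=2.4))
```

```text
[ 0.46237558 -0.00181595  0.03733682] [-0.71473658 -1.10166784  0.69922386] [ 24.3  12.1 -38.5   0.  -39.3  62.1]
(420, 560, 3)
```

View pics/s1.png

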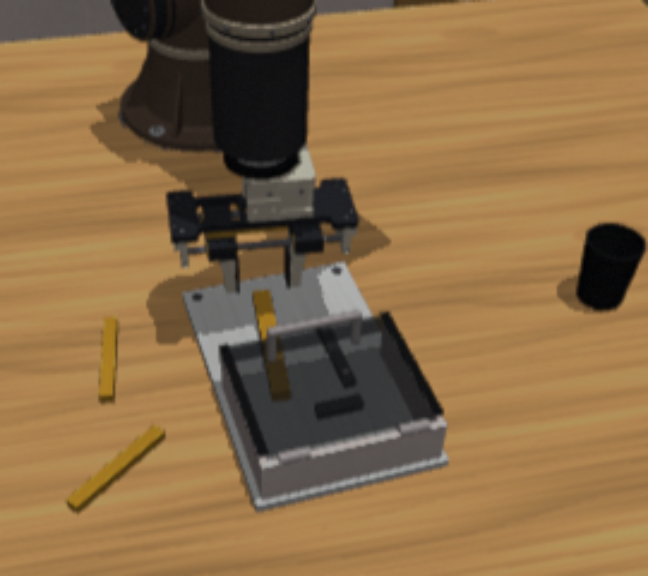

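The picture shows the open fingers at (230,275) and (293,272), on either side of the bar's near end at (262,297). Nothing else touches the gripper. I'll lower a little and grip.

Request:
apply_moves([
  [0.6,0,0,0.003,0,0,0],
  [0.1,0,0,0,0,0,0],
  [0.1,0,0,0,0,0,0],
  [0.1,0,0,0,0,0,0],
  [0.1,0,0,0,0,0,0],
  [0.1,0,0,0,0,0,0],
  [0.1,0,0,0,0,0,0],
  [0.1,0,0,0,0,0,0],
  [0.1,0,0,0,0,0,0],
  [0.1,0,0,0,0,0,0],
], newtons=20)

```text
time_s: 3.98
tcp_pos: [0.4616, -0.0021, 0.0334]
eef_rot: [180.0, 0.0, -3.6]
contact_force: [-0.1, 0.2, 0.1]
gripper_width: 0.0092
gripper_force: 0.0
```

Run:
```python
from h import *
for n in('scene','top'):
    c=capture(n);hsv=cv2.cvtColor(c['frame'],cv2.COLOR_RGB2HSV);P=cloud(c)
    m=(hsv[...,0]>15)&(hsv[...,0]<32)&(hsv[...,1]>130)&(P[...,2]>.02)&(P[...,2]<.034)&(abs(P[...,1])<.08)&(abs(P[...,0]-.5)<.1)
    q=P[m];print(n,len(q)); 
    if len(q): print(q.min(0).round(4),q.max(0).round(4),cv2.minAreaRect((q[:,:2]*1000).astype(np.float32)))
    if n=='scene': a=cv2.resize(c['frame'][110:230,200:340,::-1],None,fx=4.5,fy=4.5);cv2.imwrite('pics/s2.png',a)
print(get_state())
```

```text
scene 118
[ 0.4473 -0.0153  0.0224] [0.523  0.0072 0.03  ] ((485.3409118652344, -4.121618270874023), (19.539329528808594, 76.24174499511719), 85.10648345947266)
top 0
{'time_s': 4.0833, 'joints': array([ 2.42888189e+01,  1.24586791e+01, -3.88090492e+01,  9.01913523e-04,
       -3.87331379e+01,  6.21128670e+01]), 'qd': array([ 0.02487622,  0.01897117, -0.0306283 ,  0.02779972,  0.02263425,
       -0.0662051 ]), 'joint_torque': array([ 7.99533755e-04, -3.73663688e+01,  1.95877969e+01,  4.60664079e+00,
        8.62471852e-02,  3.02515252e-05]), 'tcp_pos': array([ 0.46158151, -0.00212679,  0.0334501 ]), 'eef_rot': array([ 1.79999096e+02,  5.01756593e-04, -3.59761049e+00]), 'contact_force': array([-0.16188558, -0.20008398, -0.31869007]), 'moment': array([-0.05311157,  0.01626643,  0.05202417]), 'gripper_force': 0.0, 'gripper_width': 0.008860521618858055}
```

View pics/s2.png

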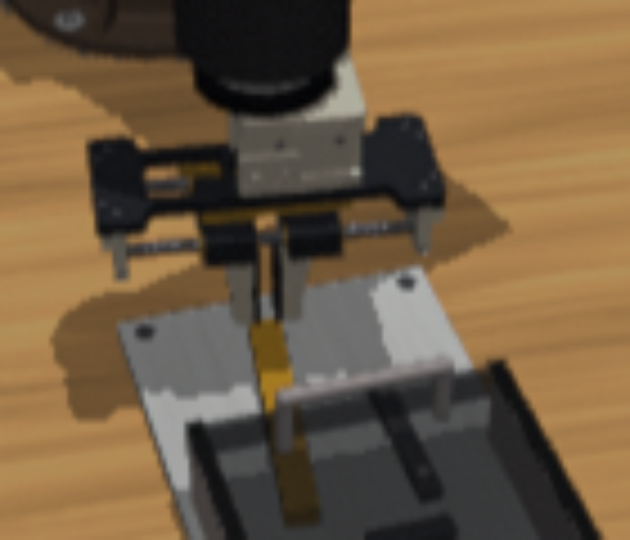

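Run:
```python
from h import *
def proj(c,p):
    T=c['T'];q=(np.array(p)-T[:3,3])@T[:3,:3];return (c['camera_matrix']@q)[:2]/q[2]
J=np.array([.6018,.0277]);a=np.radians(4.57);Rm=np.array([[np.cos(a),-np.sin(a)],[np.sin(a),np.cos(a)]])
for n in('scene','top'):
    c=dict(np.load(n+'.npz'));hsv=cv2.cvtColor(c['frame'],cv2.COLOR_RGB2HSV);P=cloud(c)
    m=(hsv[...,0]>15)&(hsv[...,0]<32)&(hsv[...,1]>100)&(P[...,2]>.02)&(P[...,2]<.036)&(abs(P[...,1])<.05)&(abs(P[...,0]-.5)<.12)
    q=P[m];j=(q[:,:2]-J)@Rm;print(n,len(q),'jig x',np.sort(j[:,0])[[0,2,5,-3,-1]].round(4),'z',np.median(q[:,2]))
    for lo in (-.17,-.155,-.14,-.125,-.11,-.095,-.08):
        s=(j[:,0]>lo)&(j[:,0]<lo+.015)
        if s.any(): print(round(lo,3),s.sum(),j[s,1].min().round(4),j[s,1].max().round(4),j[s,1].mean().round(4))
    print('tcp proj',proj(c,[.4616,-.0021,.0335]),'tip',proj(c,[.4616,-.0021,.0145]),'barend',proj(c,[.446,-.001,.028]))
c=capture('scene');P=cloud(c)
for v in range(170,192,2): print(v,[tuple(P[v,u].round(3).tolist()) for u in (253,259,265)])
```

```text
scene 127 jig x [-0.1576 -0.1552 -0.1541 -0.0858 -0.0819] z 0.02620357999242562
-0.17 3 -0.0228 -0.0149 -0.0192
-0.155 27 -0.0274 -0.0083 -0.0181
-0.14 30 -0.0303 -0.0111 -0.0201
-0.125 26 -0.0331 -0.0132 -0.0238
-0.11 29 -0.0332 -0.0144 -0.024
-0.095 12 -0.036 -0.0277 -0.0328
tcp proj [258.99961531 182.34202265] tip [259.05354167 187.53648382] barend [258.30278561 180.07433571]
top 362 jig x [-0.1597 -0.1592 -0.1574 -0.0416 -0.0404] z 0.028024431512525316
-0.17 13 -0.0239 -0.007 -0.0168
-0.155 45 -0.0278 -0.0096 -0.0179
-0.14 49 -0.029 -0.0108 -0.0199
-0.125 48 -0.0302 -0.0119 -0.0213
-0.11 42 -0.0315 -0.0157 -0.0236
-0.095 48 -0.0351 -0.0169 -0.026
-0.08 41 -0.0364 -0.0205 -0.0283
tcp proj [275.28402437 268.84322403] tip [275.20373883 269.30381618] barend [274.81641349 275.41896338]
170 [(0.476, -0.02, 0.092), (0.369, 0.016, -0.002), (0.474, 0.012, 0.085)]
172 [(0.472, -0.02, 0.082), (0.376, 0.015, -0.004), (0.477, 0.011, 0.081)]
174 [(0.472, -0.02, 0.075), (0.386, 0.013, -0.003), (0.472, 0.012, 0.069)]
176 [(0.471, -0.02, 0.067), (0.406, 0.009, 0.007), (0.474, 0.012, 0.064)]
178 [(0.474, -0.02, 0.063), (0.418, 0.006, 0.011), (0.473, 0.012, 0.057)]
180 [(0.472, -0.02, 0.054), (0.424, 0.005, 0.008), (0.476, 0.011, 0.052)]
182 [(0.432, -0.013, 0.011), (0.451, -0.0, 0.026), (0.434, 0.02, 0.007)]
184 [(0.439, -0.015, 0.01), (0.459, -0.002, 0.025), (0.445, 0.018, 0.01)]
186 [(0.449, -0.017, 0.011), (0.467, -0.003, 0.025), (0.457, 0.016, 0.013)]
188 [(0.456, -0.018, 0.011), (0.474, -0.005, 0.024), (0.46, 0.015, 0.008)]
190 [(0.462, -0.019, 0.009), (0.483, -0.006, 0.025), (0.469, 0.013, 0.01)]
```

The view shows the fingers closed at (240–300, 320) with the bar's end just in front, and the grip missed. The depth image puts the fingertips at z ≈ 0.052, while the reported TCP is at 0.0335. So the tips are about 19 mm behind the reported TCP, not ahead of it. I'll reopen, go down in steps while watching the force, and measure again.

Request:
apply_moves([
  [0.6,0,0,0,0,0,0],
  [0.6,0,0,0,0,0,0],
  [0.6,0,0,0,0,0,0],
  [0.6,0,0,0,0,0,0],
  [0.6,0,0,0,0,0,0],
  [0.6,0,0,0,0,0,0],
  [0.6,0,0,0,0,0,0],
  [0.6,0,0,0.005,0,0,0],
  [0.6,0,0,0.005,0,0,0],
  [0.6,0,0,0.005,0,0,0],
  [0.6,0,0,0,0,0,0],
  [0.6,0,0,0,0,0,0],
])

```text
time_s: 5.13
tcp_pos: [0.4612, -0.0023, 0.0179]
eef_rot: [180.0, 0.1, -3.6]
contact_force: [0.2, -0.2, -0.6]
gripper_width: 0.0528
gripper_force: 0.0
```

Run:
```python
from h import *
s=get_state();t=s['tcp_pos'];print(t,s['contact_force'])
c=capture('scene');P=cloud(c)
# points of finger front faces
m=(abs(P[...,0]-.472)<.012)&(abs(P[...,1]-t[1])<.075)&(P[...,2]>.03)&(P[...,2]<.2)
q=P[m]
for y in np.arange(-.07,.07,.01):
    s=abs(q[:,1]-t[1]-y)<.005
    if s.sum()>2: print(round(y,2),s.sum(),np.sort(q[s,2])[[0,1,2,-1]].round(3),np.median(q[s,0]).round(3))
```

```text
[ 0.46116416 -0.00229568  0.01789669] [ 0.20041636 -0.18692586 -0.55527642]
-0.07 24 [0.129 0.131 0.132 0.139] 0.478
-0.06 23 [0.118 0.118 0.118 0.139] 0.482
-0.05 26 [0.064 0.069 0.071 0.138] 0.481
-0.04 64 [0.032 0.033 0.035 0.199] 0.471
-0.03 55 [0.03  0.032 0.035 0.199] 0.472
-0.02 23 [0.12  0.12  0.121 0.173] 0.482
-0.01 14 [0.121 0.122 0.123 0.171] 0.482
0.0 8 [0.124 0.162 0.162 0.17 ] 0.483
0.01 6 [0.119 0.122 0.122 0.17 ] 0.483
0.02 7 [0.069 0.15  0.152 0.167] 0.483
0.03 78 [0.031 0.034 0.034 0.2  ] 0.474
0.04 64 [0.031 0.035 0.036 0.197] 0.475
0.05 18 [0.118 0.119 0.119 0.197] 0.479
0.06 26 [0.118 0.134 0.136 0.14 ] 0.473
0.07 24 [0.135 0.136 0.136 0.14 ] 0.471
```

Run:
```python
from h import *
s=get_state();t=s['tcp_pos']
c=capture('scene');P=cloud(c)
m=(abs(P[...,0]-.472)<.006)
for y0 in (-.037,.035):
    mm=m&(abs(P[...,1]-t[1]-y0)<.007)&(P[...,2]<.2)&(P[...,2]>.005)
    z=np.sort(P[mm][:,2]);print(z[:25].round(3))
```

```text
[0.008 0.008 0.009 0.009 0.01  0.01  0.011 0.011 0.012 0.012 0.012 0.012
 0.012 0.034 0.036 0.036 0.036 0.037 0.037 0.037 0.038 0.039 0.039 0.041
 0.042]
[0.008 0.009 0.009 0.009 0.009 0.01  0.01  0.01  0.011 0.011 0.012 0.012
 0.012 0.012 0.028 0.032 0.033 0.033 0.035 0.035 0.036 0.037 0.037 0.037
 0.039]
```

Fingertips are at about z = 0.034–0.036 (plate at 0.012, bar top at 0.028). I'll go down another 18 mm and grip.

Request:
apply_moves([
  [0.6,0,0,0.006,0,0,0],
  [0.6,0,0,0.006,0,0,0],
  [0.6,0,0,0.003,0,0,0],
  [0.6,0,0,0.003,0,0,0],
  [0.6,0,0,0,0,0,0],
  [0.6,0,0,0,0,0,0],
])

```text
time_s: 5.73
tcp_pos: [0.4614, -0.0022, 0.0002]
eef_rot: [180.0, 0.0, -3.6]
contact_force: [-0.1, -0.7, 0.0]
gripper_width: 0.0524
gripper_force: 0.0
```

Request:
apply_moves([
  [0.1,0,0,0,0,0,0],
  [0.1,0,0,0,0,0,0],
  [0.1,0,0,0,0,0,0],
  [0.1,0,0,0,0,0,0],
  [0.1,0,0,0,0,0,0],
  [0.1,0,0,0,0,0,0],
  [0.1,0,0,0,0,0,0],
], newtons=20)

```text
time_s: 6.32
tcp_pos: [0.4617, -0.002, 0.0006]
eef_rot: [-180.0, -0.0, -3.6]
contact_force: [-0.4, 0.4, 1.1]
gripper_width: 0.02
gripper_force: 20.0
```

Request:
apply_moves([
  [0.1,0,0,0,0,0,-0.0227],
  [0.1,0,0,0,0,0,-0.0227],
  [0.1,0,0,0,0,0,-0.0227],
  [0.1,0,0,0,0,0,-0.0227],
  [0.1,0,-0.005,0,0,0,0],
  [0.1,0,-0.005,0,0,0,0],
  [0.1,0,-0.005,0,0,0,0],
  [0.1,0,-0.005,0,0,0,0],
  [0.1,0,-0.005,0,0,0,0],
  [0.1,0,-0.005,0,0,0,0],
  [0.1,0,-0.003,0,0,0,0],
  [0.1,0,0,0,0,0,0],
  [0.1,0,0,0,0,0,0],
])

```text
time_s: 7.4
tcp_pos: [0.4587, 0.0308, 0.0006]
eef_rot: [-180.0, 0.0, 4.6]
contact_force: [-1.5, -0.2, 5.4]
gripper_width: 0.0194
gripper_force: 20.0
```

Request:
apply_moves([
  [0.1,0,-0.001,0,0,0,0],
  [0.1,0,-0.001,0,0,0,0],
  [0.1,0,-0.001,0,0,0,0],
  [0.1,0,0,0,0,0,0],
  [0.1,0,0,0,0,0,0],
])

```text
time_s: 7.82
tcp_pos: [0.4585, 0.0333, 0.0005]
eef_rot: [180.0, 0.0, 4.6]
contact_force: [-0.3, -4.4, 5.9]
gripper_width: 0.02
gripper_force: 20.0
```

Request:
apply_moves([
  [0.1,0,-0.001,0,0,0,0],
  [0.1,0,-0.001,0,0,0,0],
  [0.1,0,0,0,0,0,0],
  [0.1,0,0,0,0,0,0],
])

```text
time_s: 8.15
tcp_pos: [0.4584, 0.0353, 0.0005]
eef_rot: [180.0, 0.0, 4.6]
contact_force: [-0.5, -4.1, 4.9]
gripper_width: 0.0195
gripper_force: 20.0
```

Request:
apply_moves([
  [0.1,0.004,0,0,0,0,0],
  [0.1,0.004,0,0,0,0,0],
  [0.1,0.004,0,0,0,0,0],
  [0.1,0.001,0,0,0,0,0],
  [0.1,0,0,0,0,0,0],
  [0.1,0,0,0,0,0,0],
])

```text
time_s: 8.65
tcp_pos: [0.466, 0.0345, -0.0001]
eef_rot: [179.8, 0.5, 4.5]
contact_force: [-17.9, -0.7, 21.0]
gripper_width: 0.0201
gripper_force: 20.0
```

```bash
cat >> h.py <<'E'
J=np.array([.6018,.0277]);_a=np.radians(4.57);Rm=np.array([[np.cos(_a),-np.sin(_a)],[np.sin(_a),np.cos(_a)]])
def bar(n):
    c=capture(n);hsv=cv2.cvtColor(c['frame'],cv2.COLOR_RGB2HSV);P=cloud(c)
    m=(hsv[...,0]>12)&(hsv[...,0]<34)&(hsv[...,1]>70)&(P[...,2]>.02)&(P[...,2]<.036)
    j=(P[...,:2]-J)@Rm; m&=(abs(j[...,1])<.05)&(j[...,0]>-.19)&(j[...,0]<.06)
    q=j[m]*1000
    print(n,len(q),'x',np.sort(q[:,0])[[0,3,-4,-1]].round(1),'line y=%.4f x+%.1f'%tuple(np.polyfit(q[:,0],q[:,1],1)))
    return c,j
E
python3 - <<'E'
from h import *
s=get_state();print(((s['tcp_pos'][:2]-J)@Rm*1000).round(1),s['contact_force'])
c,j=bar('scene')
cv2.imwrite('pics/s3.png',cv2.resize(c['frame'][130:270,210:350,::-1],None,fx=4.2,fy=4.2))
E
```

```text
[-134.8   17.6] [-17.85131394  -0.73571822  20.97844031]
scene 105 x [-151.6 -146.4  -98.6  -95.5] line y=-0.0991 x+5.0
```

View pics/s3.png

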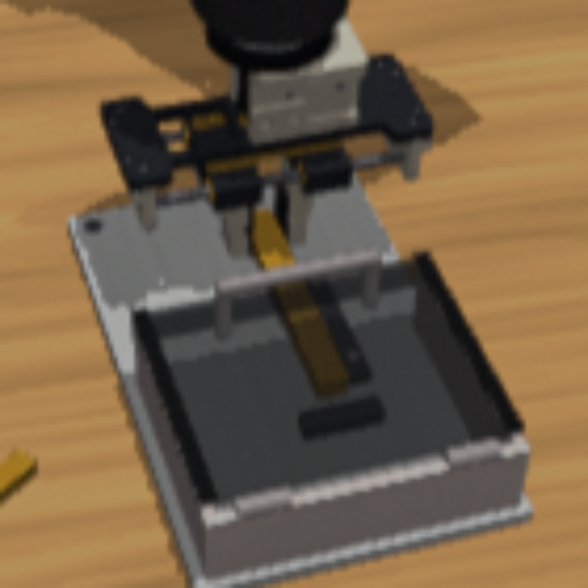

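The bar is nearly parallel to the fence. Its far end at (335,390) is still short of the stop at (340,415). The push jammed at 18 N with 21 N upward, so it is pressing down and dragging on the plate. I'll ease up slightly and check the force.

Request:
apply_moves([
  [0.1,0,0,-0.001,0,0,0],
  [0.1,0,0,-0.001,0,0,0],
  [0.1,0,0,0,0,0,0],
  [0.1,0,0,0,0,0,0],
  [0.1,0,0,0,0,0,0],
])

```text
time_s: 9.12
tcp_pos: [0.4716, 0.037, 0.0022]
eef_rot: [-180.0, 0.0, 4.6]
contact_force: [-0.5, -0.6, -4.2]
gripper_width: 0.02
gripper_force: 20.0
```

Run:
```python
from h import *
s=get_state();print(((s['tcp_pos'][:2]-J)@Rm*1000).round(1),s['tcp_pos'],s['contact_force'],s['moment'])
c,j=bar('scene')
def proj(p,k):
    T=c['T'];p=np.atleast_2d(p)/1000.;w=np.c_[p[:,:2]@Rm.T+J,p[:,2]];q=(w-T[:3,3])@T[:3,:3];u=q@c['camera_matrix'].T
    return ((u[:,:2]/u[:,2:]-[205,130])*k).astype(int)
k=5;im=cv2.resize(c['frame'][130:245,205:325,::-1],None,fx=k,fy=k,interpolation=cv2.INTER_CUBIC)
def box(x0,x1,y0,y1,z,col): cv2.polylines(im,[proj([[x0,y0,z],[x1,y0,z],[x1,y1,z],[x0,y1,z]],k)],True,col,1)
box(-100,0,30,44,22,(0,0,255));box(20,34,-10,40,24,(0,255,0));box(-140,20,10,30,28,(255,255,0));box(-200,120,-100,100,12,(255,0,255))
cv2.imwrite('pics/s4.png',im)
```

```text
[-129.    19.6] [0.47161823 0.03695753 0.00221697] [-0.48163788 -0.56929924 -4.20029823] [-0.03907381  0.24901909 -0.02298219]
scene 98 x [-149.5 -141.4  -95.8  -93.6] line y=-0.1507 x+1.5
```

View pics/s4.png

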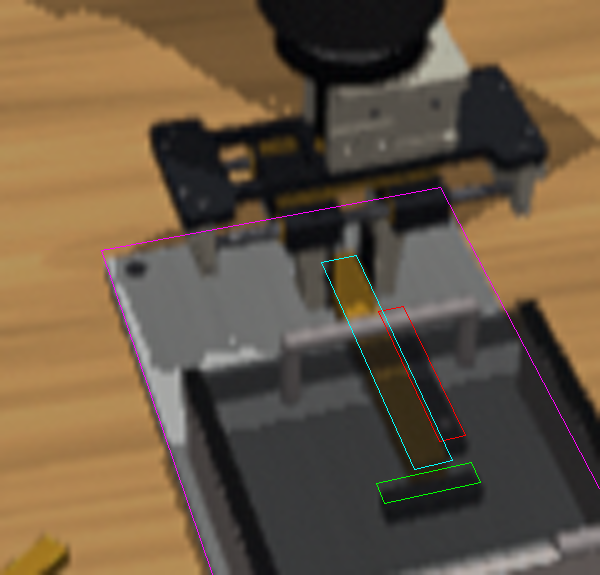

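Once eased the jam let go: the TCP moved to x = −129, y = 19.6 in the jig frame and now carries the bar's weight (−4.2 N). The overlay shows the bar parallel to the fence, with its far end at (430,470) a few mm short of the stop. I'll push on in small steps.

Request:
apply_moves([
  [0.1,0.001,0,0,0,0,0],
  [0.1,0.001,0,0,0,0,0],
  [0.1,0.001,0,0,0,0,0],
  [0.1,0,0,0,0,0,0],
  [0.1,0,0,0,0,0,0],
])

```text
time_s: 9.58
tcp_pos: [0.4747, 0.0371, 0.0025]
eef_rot: [-180.0, -0.0, 4.6]
contact_force: [0.3, 0.4, -4.7]
gripper_width: 0.02
gripper_force: 20.0
```

Request:
apply_moves([
  [0.1,0.001,0,0,0,0,0],
  [0.1,0.001,0,0,0,0,0],
  [0.1,0,0,0,0,0,0],
  [0.1,0,0,0,0,0,0],
])

```text
time_s: 9.92
tcp_pos: [0.4767, 0.0373, 0.0025]
eef_rot: [-180.0, -0.0, 4.6]
contact_force: [0.2, -0.9, -3.9]
gripper_width: 0.02
gripper_force: 20.0
```

Request:
apply_moves([
  [0.1,0.001,0,0,0,0,0],
  [0.1,0.001,0,0,0,0,0],
  [0.1,0,0,0,0,0,0],
  [0.1,0,0,0,0,0,0],
])

```text
time_s: 10.25
tcp_pos: [0.4787, 0.0374, 0.0025]
eef_rot: [-180.0, -0.0, 4.6]
contact_force: [-0.3, -0.7, -3.8]
gripper_width: 0.0197
gripper_force: 20.0
```

Request:
apply_moves([
  [0.1,0.001,0,0,0,0,0],
  [0.1,0.001,0,0,0,0,0],
  [0.1,0,0,0,0,0,0],
  [0.1,0,0,0,0,0,0],
])

```text
time_s: 10.58
tcp_pos: [0.4803, 0.0375, 0.0024]
eef_rot: [180.0, 0.0, 4.6]
contact_force: [-0.3, -0.8, -4.8]
gripper_width: 0.0197
gripper_force: 20.0
```

Request:
apply_moves([
  [0.1,0.001,0,0,0,0,0],
  [0.1,0.001,0,0,0,0,0],
  [0.1,0,0,0,0,0,0],
  [0.1,0,0,0,0,0,0],
])

```text
time_s: 10.92
tcp_pos: [0.4804, 0.0369, 0.0018]
eef_rot: [179.9, 0.2, 4.6]
contact_force: [-6.7, 0.5, -2.9]
gripper_width: 0.0195
gripper_force: 20.0
```

Run:
```python
from h import *
s=get_state();print(((s['tcp_pos'][:2]-J)@Rm*1000).round(1),s['tcp_pos'],s['contact_force'],s['moment'])
for i in range(2): c,j=bar('scene')
P=cloud(c)
# profile along the bar's near part: column of pixels crossing near end
for v in range(176,196): 
    u=205+68; print(v,[ (np.r_[j[v,uu]*1000,P[v,uu,2]*1000]).round(0).astype(int).tolist() if np.isfinite(P[v,uu,0]) else None for uu in (u,u+3,u+6)])
```

```text
[-120.3   18.9] [0.48040471 0.0369345  0.00184447] [-6.72805776  0.5483975  -2.89949937] [0.23125451 2.34712502 0.16214087]
scene 79 x [-135.3 -132.   -95.9  -93.1] line y=-0.1181 x+5.4
scene 80 x [-135.4 -131.6  -96.7  -93.6] line y=-0.1093 x+6.6
176 [[-82, 1, 101], [-89, 12, 93], [-87, 19, 93]]
177 [[-82, 2, 98], [-87, 11, 91], [-119, 30, 60]]
178 [[-80, 1, 97], [-171, 39, 11], [-119, 30, 57]]
179 [[-81, 1, 92], [-168, 38, 10], [-113, 28, 59]]
180 [[-79, 1, 91], [-166, 38, 8], [-111, 28, 57]]
181 [[-79, 1, 87], [-158, 35, 12], [-112, 28, 52]]
182 [[-156, 26, 12], [-159, 36, 7], [-111, 28, 50]]
183 [[-134, 19, 29], [-133, 27, 28], [-112, 28, 46]]
184 [[-129, 17, 30], [-130, 26, 27], [-111, 28, 42]]
185 [[-129, 17, 26], [-125, 24, 28], [-110, 28, 40]]
186 [[-126, 16, 25], [-121, 23, 28], [-113, 29, 34]]
187 [[-118, 14, 30], [-118, 22, 27], [-109, 28, 34]]
188 [[-115, 13, 28], [-115, 22, 26], [-113, 29, 27]]
189 [[-112, 12, 28], [-111, 20, 27], [-104, 26, 31]]
190 [[-106, 10, 30], [-107, 19, 27], [-103, 26, 29]]
191 [[-105, 10, 28], [-101, 17, 29], [-98, 24, 30]]
192 [[-103, 9, 26], [-101, 17, 25], [-97, 24, 27]]
193 [[-101, 9, 24], [-94, 15, 29], [-16, -4, 104]]
194 [[-99, 8, 22], [-14, -12, 104], [-11, -5, 105]]
195 [None, [-10, -13, 105], [-8, -6, 105]]
```

Request:
apply_moves([
  [0.1,-0.001,-0.001,0,0,0,0],
  [0.1,0,-0.001,0,0,0,0],
  [0.1,0,0,0,0,0,0],
  [0.1,0,0,0,0,0,0],
])

```text
time_s: 11.35
tcp_pos: [0.4803, 0.0386, 0.0022]
eef_rot: [179.9, 0.1, 4.5]
contact_force: [-2.1, -5.2, -4.2]
gripper_width: 0.0195
gripper_force: 20.0
```

Request:
apply_moves([
  [0.1,0,-0.001,0,0,0,0],
  [0.1,0,0,0,0,0,0],
  [0.1,0,0,0,0,0,0],
])

```text
time_s: 11.6
tcp_pos: [0.4802, 0.0387, 0.0022]
eef_rot: [179.9, 0.1, 4.5]
contact_force: [1.0, -10.7, -3.9]
gripper_width: 0.0195
gripper_force: 20.0
```

Request:
apply_moves([
  [0.1,0.001,0,0,0,0,0],
  [0.1,0.001,0,0,0,0,0],
  [0.1,0,0,0.001,0,0,0],
  [0.1,0,0,0.001,0,0,0],
  [0.1,0,0,0,0,0,0],
  [0.1,0,0,0,0,0,0],
])

```text
time_s: 12.1
tcp_pos: [0.4802, 0.0386, -0.0]
eef_rot: [179.9, 0.3, 4.5]
contact_force: [-8.8, -7.8, 1.7]
gripper_width: 0.02
gripper_force: 20.0
```

Request:
apply_moves([
  [0.5,0,0,0,0,0,0],
  [0.5,0,0,0,0,0,0],
  [0.5,0,0,0,0,0,0],
  [0.5,0,0,0,0,0,0],
  [0.5,0,0,0,0,0,0],
  [0.5,0,0,0,0,0,0],
])

```text
time_s: 12.6
tcp_pos: [0.4838, 0.0411, 0.0007]
eef_rot: [-180.0, -0.1, 4.6]
contact_force: [0.6, 0.6, 0.7]
gripper_width: 0.0436
gripper_force: 0.0
```

Request:
apply_moves([
  [0.5,0,0,-0.02,0,0,0],
  [0.5,0,0,-0.03,0,0,0],
  [0.5,0,0,-0.03,0,0,0],
  [0.5,-0.03,0,-0.03,0,0,0],
  [0.5,-0.035,0,0,0,0,0],
  [0.5,-0.035,0,0,0,0,0],
  [0.5,0,0,0,0,0,0],
])

```text
time_s: 13.18
tcp_pos: [0.3785, 0.0311, 0.1097]
eef_rot: [-179.9, 0.1, 4.5]
contact_force: [-1.0, -1.3, -0.9]
gripper_width: 0.0438
gripper_force: 0.0
```

Run:
```python
from h import *
bar('top');c,j=bar('scene')
def proj(p,k):
    T=c['T'];p=np.atleast_2d(p)/1000.;w=np.c_[p[:,:2]@Rm.T+J,p[:,2]];q=(w-T[:3,3])@T[:3,:3];u=q@c['camera_matrix'].T
    return ((u[:,:2]/u[:,2:]-[235,150])*k).round().astype(int)
k=7;im=cv2.resize(c['frame'][150:235,235:320,::-1],None,fx=k,fy=k,interpolation=cv2.INTER_CUBIC)
im=np.clip(im*1.6,0,255).astype(np.uint8)
for x,y in ((-140,10),(-140,30),(20,10),(20,30),(20,-10),(20,40)): cv2.circle(im,tuple(proj([x,y,24 if y in(-10,40) else 28],k)[0].tolist()),2,(0,0,255),-1)
cv2.imwrite('pics/s5.png',im)
```

```text
top 323 x [-139.1 -138.7  -42.4  -41.8] line y=0.0083 x+21.0
scene 81 x [-137.7 -135.5  -97.   -96.4] line y=-0.0017 x+18.4
```

View pics/s5.png

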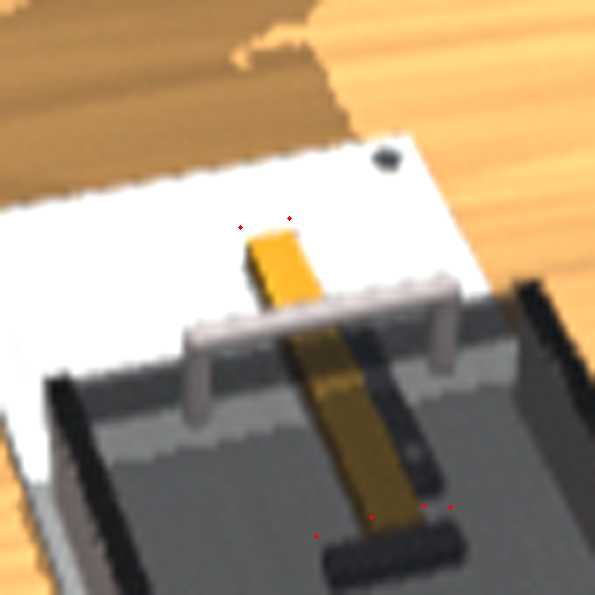

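The top view puts the bar's near end at x ≈ −139 to −140, y ≈ 20.4, skew 0.5°. In the picture its far end at (395,525) meets the stop at (395,550), with the fence alongside at (400,430). So the bar is home. Next is the guard: go above the handle and turn 90°.

Request:
apply_moves([
  [0.5,0,0,-0.02,0,0,0],
  [0.5,0,0,-0.02,0,0,0],
  [0.5,0.0296,0.003,0,0,0,0],
  [0.5,0.0296,0.003,0,0,0,0],
  [0.5,0.0296,0.003,0,0,0,0],
  [0.5,0.0296,0.003,0,0,0,0],
  [0.5,0.0296,0.003,0,0,0,0],
  [0.5,0.0296,0.003,0,0,0,0],
  [0.5,0.0296,0.003,0,0,0,0],
  [0.5,0,0,0,0,0,0],
])

```text
time_s: 14.12
tcp_pos: [0.5979, 0.0282, 0.1482]
eef_rot: [179.9, -0.0, 4.6]
contact_force: [0.4, -0.1, 0.4]
gripper_width: 0.0441
gripper_force: 0.0
```

Request:
apply_moves([
  [0.5,0,0,0,0,0,0.0714],
  [0.5,0,0,0,0,0,0.0714],
  [0.5,0,0,0,0,0,0.0714],
  [0.5,0,0,0,0,0,0.0714],
  [0.5,0,0,0,0,0,0.0714],
  [0.5,0,0,0,0,0,0.0714],
  [0.5,0,0,0,0,0,0.0714],
  [0.5,0,0,0,0,0,0.0714],
  [0.5,0,0,0,0,0,0.0714],
  [0.5,0,0,0,0,0,0.0714],
  [0.5,0,0,0,0,0,0.0714],
  [0.5,0,0,0,0,0,0.0714],
  [0.5,0,0,0,0,0,0.0714],
  [0.5,0,0,0,0,0,0.0714],
  [0.5,0,0,0,0,0,0],
  [0.5,0,0,0,0,0,0],
])

```text
time_s: 15.45
tcp_pos: [0.593, 0.0284, 0.1494]
eef_rot: [180.0, -0.0, -85.2]
contact_force: [-0.4, -0.2, -0.3]
gripper_width: 0.0437
gripper_force: 0.0
```

Request:
apply_moves([
  [0.5,0.001,0.0065,0.015,0,0,0],
  [0.5,0,0,0.02,0,0,0],
  [0.5,0,0,0.01,0,0,0],
  [0.5,0,0,0,0,0,0],
  [0.5,0,0,0,0,0,0],
])

```text
time_s: 15.87
tcp_pos: [0.5861, 0.0267, 0.1046]
eef_rot: [179.9, -0.0, -85.3]
contact_force: [0.8, -0.6, 1.0]
gripper_width: 0.044
gripper_force: 0.0
```

Run:
```python
from h import *
s=get_state();print(((s['tcp_pos'][:2]-J)@Rm*1000).round(1),s['tcp_pos'],s['contact_force'])
c=capture('scene');P=cloud(c);j=(P[...,:2]-J)@Rm*1000
m=(abs(j[...,1])<50)&(j[...,0]>-60)&(j[...,0]<40)
for lo in range(-60,40,5):
    mm=m&(j[...,0]>=lo)&(j[...,0]<lo+5)&(abs(j[...,1])<12)&(P[...,2]>.08)
    if mm.sum()>0: print(lo,mm.sum(),np.sort(P[mm][:,2])[:4].round(3))
cv2.imwrite('pics/s6.png',cv2.resize(c['frame'][120:250,200:350,::-1],None,fx=4,fy=4))
```

```text
[-15.8   0.3] [0.58605633 0.02673513 0.10460823] [ 0.78714204 -0.61203116  1.00745953]
-55 2 [0.163 0.166]
-50 1 [0.172]
-45 8 [0.162 0.165 0.166 0.166]
-40 1 [0.164]
-15 1 [0.097]
-10 2 [0.097 0.1  ]
0 4 [0.268 0.269 0.269 0.269]
5 7 [0.268 0.269 0.269 0.269]
10 12 [0.117 0.29  0.29  0.291]
15 44 [0.117 0.118 0.282 0.288]
20 78 [0.118 0.118 0.12  0.12 ]
25 313 [0.13  0.28  0.28  0.281]
30 1486 [0.223 0.223 0.224 0.224]
35 195 [0.222 0.222 0.223 0.223]
```

View pics/s6.png

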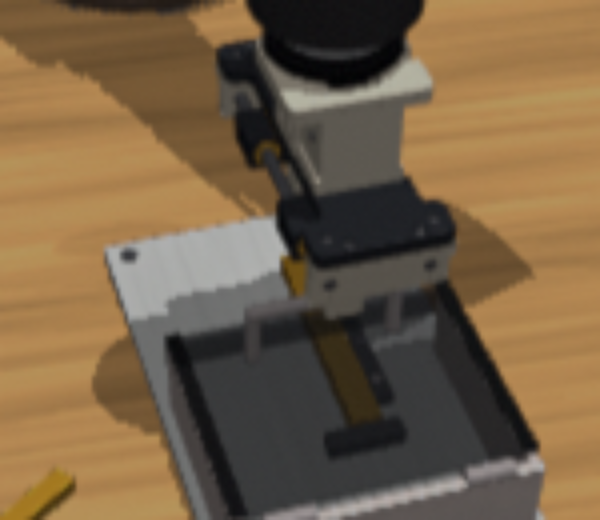

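The front finger at (345,310) stands just ahead of the handle, its tip at z ≈ 0.117, with the handle (top at 0.107) between the fingers. I'll lower around the handle and grip.

Request:
apply_moves([
  [0.5,0,0,0.01,0,0,0],
  [0.5,0,0,0.01,0,0,0],
  [0.5,0,0,0.007,0,0,0],
  [0.5,0,0,0.005,0,0,0],
  [0.5,0,0,0,0,0,0],
])

```text
time_s: 16.33
tcp_pos: [0.585, 0.0266, 0.0713]
eef_rot: [179.9, -0.0, -85.4]
contact_force: [0.0, -0.6, -0.4]
gripper_width: 0.0439
gripper_force: 0.0
```

Request:
apply_moves([
  [0.02,0,0,0,0,0,0],
  [0.02,0,0,0,0,0,0],
  [0.02,0,0,0,0,0,0],
  [0.02,0,0,0,0,0,0],
  [0.02,0,0,0,0,0,0],
  [0.02,0,0,0,0,0,0],
  [0.02,0,0,0,0,0,0],
  [0.02,0,0,0,0,0,0],
], newtons=25)

```text
time_s: 17.0
tcp_pos: [0.5887, 0.0273, 0.0737]
eef_rot: [-179.7, 0.0, -85.4]
contact_force: [8.8, -2.7, -4.6]
gripper_width: 0.0092
gripper_force: 25.0
```

Request:
apply_moves([
  [0.02,0,-0.0045,-0.005,0,0,0],
  [0.02,0,-0.003,-0.005,0,0,0],
  [0.02,0,-0.002,-0.005,0,0,0],
  [0.02,0,-0.0025,-0.005,0,0,0],
  [0.02,0,-0.003,-0.0046,0,0,0],
  [0.02,0,-0.003,-0.0046,0,0,0],
  [0.02,0,-0.003,-0.0046,0,0,0],
  [0.02,0,-0.0031,-0.0046,0,0,0],
  [0.02,0,0,0,0,0,0],
])

```text
time_s: 17.75
tcp_pos: [0.6083, 0.0287, 0.1122]
eef_rot: [179.8, -0.0, -85.4]
contact_force: [-10.1, 2.6, 2.3]
gripper_width: 0.0092
gripper_force: 25.0
```

Request:
apply_moves([
  [0.02,0,-0.0025,-0.004,0,0,0],
  [0.02,0,-0.0036,-0.004,0,0,0],
  [0.02,0,-0.0038,-0.004,0,0,0],
  [0.02,0,-0.004,-0.004,0,0,0],
  [0.02,0,-0.0042,-0.0034,0,0,0],
  [0.02,0,-0.0044,-0.0034,0,0,0],
  [0.02,0,-0.0045,-0.0032,0,0,0],
  [0.02,0,-0.0045,-0.0032,0,0,0],
  [0.02,0,0,0,0,0,0],
  [0.02,0,0,0,0,0,0],
  [0.02,0,0,0,0,0,0],
])

```text
time_s: 18.67
tcp_pos: [0.6397, 0.0312, 0.1426]
eef_rot: [179.9, -0.0, -85.4]
contact_force: [-13.7, 3.7, 11.6]
gripper_width: 0.009
gripper_force: 25.0
```

Run:
```python
from h import *
s=get_state();print(((s['tcp_pos'][:2]-J)@Rm*1000).round(1),s['tcp_pos'],s['contact_force'],s['gripper_width'],s['gripper_force'])
bar('top');c,j=bar('scene')
for n in('scene','top'):
    c=capture(n);P=cloud(c);j=(P[...,:2]-J)@Rm*1000;z=P[...,2]*1000
    m=(abs(j[...,1])<88)&(abs(j[...,1])>55)&(j[...,0]>-12)&(j[...,0]<95)&(z>72)&(z<175)
    x,zz=j[m][:,0],z[m]
    if len(x)>50:
        vx,vy,_,_=cv2.fitLine(np.c_[x,zz].astype(np.float32),cv2.DIST_HUBER,0,.1,.01).ravel();print(n,len(x),'panel deg',np.degrees(np.arctan2(-vy,vx)))
    if n=='scene': cv2.imwrite('pics/s7.png',cv2.resize(c['frame'][80:250,190:360,::-1],None,fx=3.5,fy=3.5))
```

```text
[38.1  0.5] [0.63970316 0.03120155 0.14260603] [-13.68810977   3.66598507  11.55865496] 0.009043203380011293 25.00267803668976
top 394 x [-139.  -138.8  -20.2  -19. ] line y=-0.0023 x+19.9Traceback (most recent call last):
  File "<stdin>", line 3, in <module>
  File "h.py", line 15, in bar
    print(n,len(q),'x',np.sort(q[:,0])[[0,3,-4,-1]].round(1),'line y=%.4f x+%.1f'%tuple(np.polyfit(q[:,0],q[:,1],1)))
                       ~~~~~~~~~~~~~~~^^^^^^^^^^^^^
IndexError: index 0 is out of bounds for axis 0 with size 0
```

Request:
apply_moves([
  [0.02,0,0.0007,-0.001,0,0,0],
  [0.02,0,0.0006,-0.001,0,0,0],
  [0.02,0,0,0,0,0,0],
  [0.02,0,0,0,0,0,0],
  [0.02,0,0,0,0,0,0],
])

```text
time_s: 19.18
tcp_pos: [0.6396, 0.0312, 0.1427]
eef_rot: [179.9, -0.0, -85.4]
contact_force: [-5.5, 1.3, 0.3]
gripper_width: 0.0089
gripper_force: 25.0
```

Run:
```python
from h import *
s=get_state();print(((s['tcp_pos'][:2]-J)@Rm*1000).round(1),s['tcp_pos'],s['contact_force'],s['gripper_width'],s['gripper_force'])
bar('top')
for n in('scene','top'):
    c=capture(n);P=cloud(c);j=(P[...,:2]-J)@Rm*1000;z=P[...,2]*1000
    m=(abs(j[...,1])<88)&(abs(j[...,1])>50)&(j[...,0]>-12)&(j[...,0]<95)&(z>74)&(z<165)
    x,zz=j[m][:,0],z[m]; print(n,len(x))
    if len(x)>30:
        vx,vy,_,_=cv2.fitLine(np.c_[x,zz].astype(np.float32),cv2.DIST_HUBER,0,.1,.01).ravel();print('panel deg',np.degrees(np.arctan2(-vy,vx)))
    if n=='scene': cv2.imwrite('pics/s7.png',cv2.resize(c['frame'][80:250,190:360,::-1],None,fx=3.5,fy=3.5))
```

```text
[37.9  0.5] [0.63957151 0.03120948 0.14265558] [-5.48727125  1.27884011  0.26038972] 0.008864942459262927 25.001030266284943
top 392 x [-139.  -138.6  -20.3  -19.9] line y=-0.0049 x+19.6
scene 1486
panel deg 38.556236
top 1200
panel deg 38.43223
```

View pics/s7.png

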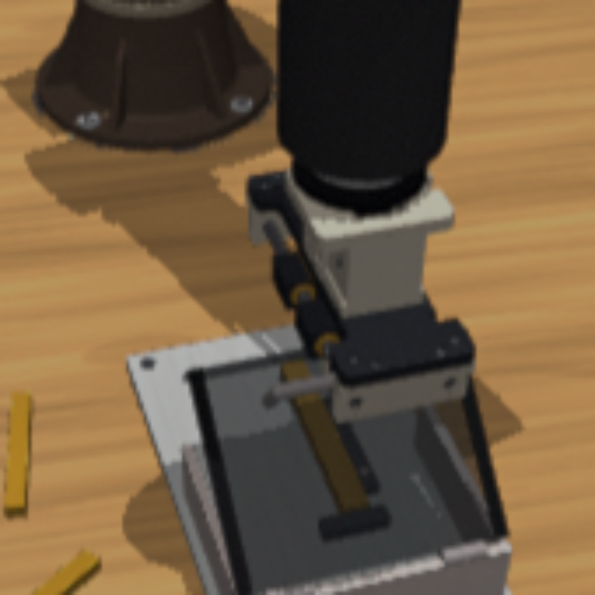

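The guard is held open at 38.5° by both cameras, and the handle at (300,390) is in the grip. The bar is still against the stop at (355,515). Forces are steady, so I'm handing in.

```bash
python3 -c "
from plant import *
print(close_job())"
```

```text
the job is handed in; nothing more can be done
None
```

I handed the job in with the bar home against the fence and end stop and the gripper holding the guard about 38.5° open; the cup, jar and weight were left alone, and the hand-in gave no verdict.

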